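Clamp the loose tamper by its base in the bench bar clamp

TASK

The handle of the coffee tamper has come loose and someone is about to screw it tight, so hold the tamper for them: stand it upright on the bed of the one-hand bar clamp, between the jaws, then squeeze and let go of the orange trigger again and again until the sliding jaw presses the round steel base firmly into the V jaw. Work the jaw with the trigger only, never by pushing the jaw or its bar, stop as soon as the trigger stiffens and the base is firmly held rather than forcing it, and leave the trigger let go, with the glass, cup and spice jar where they stand.

Things in the scene. Friction and masses are not known exactly. Their poses are not given: they have to be found in the camera images.
- clamp: one-hand bar clamp on a dark steel base plate 262 x 84 x 8 mm screwed to the worktop; it never moves. Origin: on the worktop, on its middle line, below the trigger's pivot. +x: along the bar from the handle towards the sliding jaw; z up. From -x to +x: black handle, orange trigger, fixed V jaw (up to 56 mm above the worktop, 72 mm wide, block from x = 37 mm), bed, sliding jaw
- handle (a point): middle of the fixed black handle at trigger height (clamp x = -31 mm, 113 mm above the worktop). The handle is upright, 15 mm thick along x, 30 mm wide across y, its top 132 mm above the worktop; it does not give. The trigger is in front of it (towards +x), 7 mm away when fully squeezed. The space above handle and trigger is free
- trigger_bar (a point): middle of the round orange crossbar on the trigger's top (16 mm thick, 40 mm across y), 113 mm above the worktop; squeeze here, one finger behind the handle, one in front of the bar. Clamp x +8 mm let go, -8 mm fully squeezed; handle back to bar front is 55 mm, then 38 mm. As the handle is fixed, a hand whose fingers move alike has its middle at clamp x = -19 mm
- trigger (a joint): squeeze of the trigger, rad: 0 let go, 0.16 fully squeezed (stop). A spring returns it. A full squeeze pulls the jaw about 8 mm, a part squeeze less, and the jaw stays when it is let go, losing up to a third of its force. Squeezing takes about 4 to 6 N at the crossbar while the jaw runs free; once it meets the part the trigger stiffens and stops short: 17 to 27 N is firm, over 30 N too much
- seat (a point): point on the bed's top (26 mm above the worktop, clamp x = 90 mm, y = 0) where the middle of the tamper's underside lies when its base is seated against both faces of the V jaw; axes as the clamp's. The bed is two aluminium rails from x = 38 to 184 mm, 66 mm across; the V opens to +x
- jaw: sliding jaw: black block 22 x 46 mm with a rubber pad, top 56 mm above the worktop, on a flat steel bar that runs back under bed and handle (tail 80 to 140 mm behind the clamp's origin). Frame: parallel to the clamp's, at its origin when fully open, moving to clamp -x as it closes; pad face at its x = 165 mm. Moves only towards the V. It should press on the tamper with 15 to 60 N
- pad_face (a point): middle of the sliding jaw's rubber pad face, 41 mm above the worktop; at the start 28 to 47 mm farther from the V than the seated tamper needs. The pad gives about 1 mm per 10 N
- tamper: coffee tamper, loose, standing upright: round steel base 58 mm across and 30 mm high, brown-red wooden handle above it 39 mm across, 88 mm high in all, 0.27 to 0.53 kg. Origin: middle of its underside, z up. Grip it by the handle, from above
- glass: clear shot glass, 47 mm across, 58 mm high, loose, near the tamper; leave it alone. Origin: middle of its underside
- cup: upside-down cream espresso cup, 64 x 91 mm, 50 mm high, loose; leave it alone. Origin: middle of its underside
- spice_jar: spice jar with red cap, 45 mm across, 108 mm high, loose, beyond the clamp; leave it alone. Origin: middle of its underside
Not all that is in view belongs to the job. What is shaped like the tamper but blue or purple is not meant.

How it is judged:
On the way, in this order (a step that is already met when the one before it is completed fails the run):
1. the tamper stands upright on the bed within 20 mm of its seat, let go (horizontal distance between tamper and seat below 0.02 m and z of tamper in the frame of seat between -0.004 and 0.004 m and angle between tamper's own z axis and vertical below 0.06 rad and contact force between the fingers and tamper below 0.2 N), for 0.2 s.
2. then the trigger is squeezed (value of joint trigger above 0.03 rad), for 0.05 s.
At the end, for the whole second after the job is handed in: the tamper stands on the bed (within 4 mm of its height, upright within 0.06 rad, at rest), its middle within 5 mm of the seat, the sliding jaw presses on it with more than 15 N, and the trigger is let go (below 0.02 rad) (horizontal distance between tamper and seat below 0.005 m and z of tamper in the frame of seat between -0.004 and 0.004 m and angle between tamper's own z axis and vertical below 0.06 rad and contact force between jaw and tamper above 15 N and value of joint trigger below 0.02 rad and linear speed of tamper below 0.02 m/s); the robot touches nothing.
It fails at once if the jaw presses on the tamper with more than 60 N (contact force between jaw and tamper above 60 N).
It fails at once if the robot pushes the sliding jaw or its bar with more than 5 N (contact force between any of the fingers, the arm and jaw above 5 N).
It fails at once if the glass, cup or spice jar is moved more than 30 mm or tipped (distance of any of glass, cup, spice_jar from where it was at the start of the episode above 0.03 m or angle between any of glass, cup, spice_jar's own z axis and vertical above 0.5 rad).
It also fails if it takes over 70 s, if anything falls off the work surface, if the arm or the gripper's body presses on something with over 40 N, if the wrist force passes 120 N, or if a joint passes its speed limit or range.

ROBOT

A 6-joint arm with a two-finger parallel gripper is mounted at the origin on a cart in front of the work surface, level with it; the furniture and walls round the work are solid. World frame = base frame: x ahead of the robot, y to its left, z up, the work surface at z = 0. Lengths are in m, angles in rad, forces in N, time in s.
With the tool pointing down it reaches from about 0.25 to 0.775 m from the base axis. Payload 4 kg.
Tool frame: the origin (TCP) lies at the centre of the arm's flange, where the gripper is bolted on; the fingertips stand 199 mm ahead of it and the grasp point (between the pads) lies 180 mm ahead of it (robot.tcp_to_tips is the z of the fingertips in the tool frame, in m); z points along the fingers, y is the line along which they close (so a half turn about z gives the same grasp; the last joint's range is limited). The gripper opens to 94 mm and grips with 3 to 60 N. Pads are 16 mm wide; open, the fingers measure 119 mm over their backs; the gripper's body (75 mm by 177 mm) begins 78 mm behind the grasp point.
Start: joints at [-1.402, 0.087, 1.371, -0, 1.684, -0.103], TCP at [0.148, -0.53, 0.405] pointing down, gripper open.
Joint ranges: [-3.1, 3.1], [-0.76, 2.03], [0.27, 2.55], [-1.08, 4.22], [0.17, 2.65], [-2.57, 2.57]. Speed limits (rad/s): [2.79, 2.79, 3.14, 3.14, 3.14, 3.14].

INTERFACE

Orientations are given as [roll, pitch, yaw] about the fixed x, y, z axes, in that order (R = Rz(yaw) Ry(pitch) Rx(roll)).
In Python, from bench import robot gives the robot as it stands.
- The arm moves only by the tool play_rows, never from a script. Its arguments are lists of equal length, an entry for each row: "translation": the shift along the tool's x, y, z scaled (see below), a list of three; "twist": the turn, a rotation vector about the tool's x, y, z scaled (see below), a list of three; "gripper": the opening, from -1 (shut) to 1 (fully open). A call has 1 to 8 rows; each row shifts and turns the commanded pose from where the row before left it, along the tool's axes as they then stand; what a row does not reach is not made up. The controller multiplies each number of a shift by 0.04 m and each number of a turn by 0.1 rad. A row lasts 1/10 s, in which the tool goes at most 50 mm and 8.59 degrees, less where a joint would pass 70% of its speed; a pose out of reach is approached as far as the arm can. A call with a number of a shift or a turn outside -1 to 1 is refused whole. A call with a gripper value outside its range is refused whole. The fingers move at their own pace and stop on an object; the grip force is fixed at half the most. Time passes only in rows, so rows that do not move let the fingers close. It gives the time, the measured TCP pose, the force, the opening and the grip force at its end, in the units of the state.
- robot.get_obs(): the state, without advancing time (a new reading comes with each control period).
- robot.snapshot(name): name is "scene" or "top" or "wrist"; returns the picture (480x640x3 uint8, red, green, blue); there is no depth.
- robot.camera_model(name): a dict with "camera_matrix" (3x3 intrinsics, pixels), "k1" (the pictures are not rectified: a ray, as slopes to the right and down, at radius r is drawn at 1 + k1 r^2 times it, then the intrinsics apply), "rvec" (rotation vector, rad) and "tvec" (3), from world to camera coordinates, as OpenCV has them. Camera axes: x right, y down, z forward; pixel columns grow to the right and rows downward; lengths in m; the calibration is good to about 2 mm. A picture is of the moment at which its call begins: read the wrist's pose just before it. camera_model takes no time and is no camera call; for the wrist camera it gives the pose at the moment of the call.
- robot.close_job(): hands the job in; it is judged then, once.
Trained networks look in the newest picture that a camera, given by its name, has taken for a name from the list of things; names that differ only in an ending like _2 or _b are one class to them, and where a whole thing is asked for, a point or a joint stands for the part that bears it (a point fixed in the world has none). Each returns a list of dicts, best first, with "score" (0 to 1); they miss things now and then, are a little off and sometimes report something else, mostly with a low value. They report only what shows in the picture. A call takes as long as a camera call. They do not tell look-alikes from the thing itself.
- robot.recognise(name, camera): "centre" ([x, y, z] in m, in world coordinates, good to about 4 mm: the middle of the surface that is visible of it).
- robot.spot_point(name, camera): "centre" ([x, y, z] in m, in world coordinates, good to about 4 mm: a listed point, or the origin of a listed thing).
The state is a dict: "time": time; "joint_positions": joint angles; "qvel": joint speeds; "joint_torque": joint torques, N m; "tool_pos": TCP position; "ee_rot": TCP orientation; "wrist_force": force on the tool from outside, world axes, zero at the start; "wrist_torque": the same for the moment, N m; "width": finger opening in m; "finger_force": force on a finger pad.
Only numpy, scipy, OpenCV 4.12 (cv2) and the standard library are available. Lean on these libraries where they do the work, as an engineer would, in place of code of your own. Each camera call takes 0.05 s, during which the arm holds its last target. There are 200 camera calls.

## Working session

There is one attempt and no reset: what is moved stays moved. The work goes in short steps, Python scripts to look and compute and a tool call to move; the robot and the scene stay as the last step left them, time stands still between calls to the robot, and variables do not carry over. Pictures are saved under pics/ and viewed, at most 10 in all, crops included, and the job is handed in when it is done.

Besides the shell and the picture viewer there is one more tool, called after "Request:" as name(argument=value, ...) on one line, values as JSON. play_rows: Moves the arm, as the interface text tells. Its arguments: {"type":"object","properties":{"translation":{"type":"array","items":{"type":"array","items":{"type":"number","minimum":-1,"maximum":1}}},"twist":{"type":"array","items":{"type":"array","items":{"type":"number","minimum":-1,"maximum":1}}},"gripper":{"type":"array","items":{"type":"number"}}},"required":["translation","twist","gripper"]}

```bash
mkdir -p pics; ls; python3 - <<'E'
from bench import robot
import cv2
for c in ("scene","top"):
    cv2.imwrite(f"pics/{c}0.png",robot.snapshot(c)[:,:,::-1])
    for n in ("tamper","glass","cup","spice_jar","handle","trigger_bar","seat","pad_face","clamp"):
        print(c,n,[(x['centre'],round(x['score'],2)) for x in robot.spot_point(n,c)][:3])
o=robot.get_obs();print(o)
E
```

```text
pics
scene tamper [([0.5085, 0.3409, -0.0023], 0.93), ([0.5295, 0.2428, -0.0], 0.75), ([0.5225, 0.4472, 0.0038], 0.61)]
scene glass [([0.4389, 0.2203, 0.0003], 0.58)]
scene cup [([0.644, 0.2433, 0.0013], 0.61), ([0.5205, -0.0823, 0.1122], 0.39)]
scene spice_jar [([0.6584, -0.0193, -0.0048], 0.79), ([0.5468, -0.0082, 0.0267], 0.28)]
scene handle [([0.5071, -0.1236, 0.1135], 0.65)]
scene trigger_bar [([0.5201, -0.0818, 0.1158], 0.76)]
scene seat [([0.5463, -0.0086, 0.0246], 0.82), ([0.5086, -0.1246, 0.1128], 0.41)]
scene pad_face [([0.5637, 0.0536, 0.0392], 0.56), ([0.6402, 0.2456, -0.0007], 0.55)]
scene clamp [([0.5172, -0.0964, -0.0003], 0.69), ([0.5491, -0.0092, 0.0241], 0.17)]
top tamper [([0.5198, 0.4474, -0.0014], 0.8), ([0.5221, 0.2377, 0.0001], 0.77), ([0.5102, 0.3411, 0.0015], 0.76)]
top glass [([0.44, 0.2171, -0.0023], 0.9), ([0.5118, -0.0978, -0.0056], 0.24)]
top cup [([0.6429, 0.2474, -0.0016], 0.7)]
top spice_jar [([0.6548, -0.0166, 0.0004], 0.72)]
top handle [([0.5112, -0.1217, 0.1151], 0.92)]
top trigger_bar [([0.563, 0.0584, 0.0475], 0.42)]
top seat [([0.5467, -0.0104, 0.0261], 0.8)]
top pad_face [([0.5614, 0.0565, 0.0445], 0.64)]
top clamp [([0.5192, -0.0951, -0.0013], 0.59), ([0.6572, -0.0158, -0.0011], 0.22)]
{'time': 1.0, 'joint_positions': array([-1.40212049e+00,  8.71857909e-02,  1.37069737e+00, -7.69161365e-06,
        1.68360122e+00, -1.03094606e-01]), 'qvel': array([-0.00073859,  0.00101716, -0.00165532,  0.00139457,  0.00204122,
       -0.00131938]), 'joint_torque': array([-3.46268425e-04, -3.40053320e+01, -3.02608144e+01,  7.17319082e-02,
        2.36174423e-02,  3.44863594e-06]), 'tool_pos': array([ 0.14763726, -0.52981096,  0.40471498]), 'ee_rot': array([3.14148574e+00, 1.87447924e-05, 2.71769577e-01]), 'wrist_force': array([-8.63704169e-05, -3.84897408e-01,  1.39098279e-01]), 'wrist_torque': array([ 0.00768874, -0.02972844,  0.00326292]), 'finger_force': 0.0, 'width': 0.09383524615562289}
```

View pics/scene0.png

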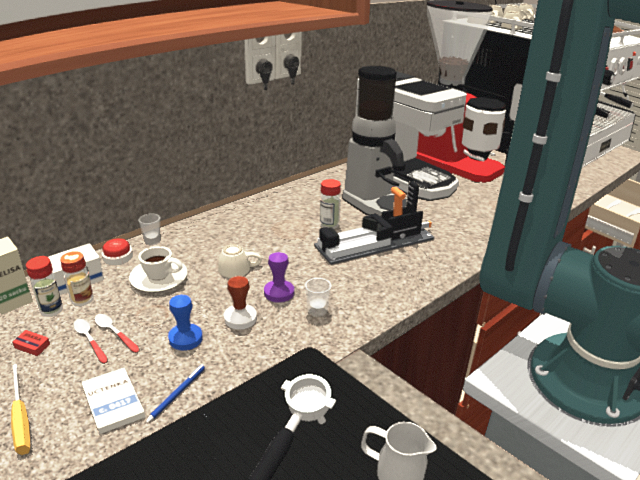

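View pics/top0.png

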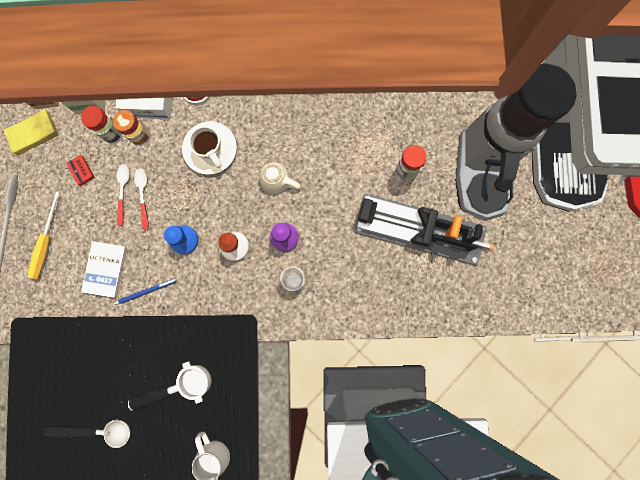

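Scene: the red-brown tamper stands between the blue one and the purple one, at top-image px (235,245). The clamp is at px (360–490, 195–265), with its handle to the right, next to the grinder.

```bash
cat > h.py <<'E'
from bench import robot
import numpy as np, cv2, sys
from scipy.spatial.transform import Rotation as R
def ray(cam,uv,z):
    m=robot.camera_model(cam);K=np.array(m['camera_matrix'],float);k=m['k1']
    n=cv2.undistortPoints(np.array([[uv]],float),K,np.array([k,0,0,0,0.]))[0,0]
    Rm=cv2.Rodrigues(np.array(m['rvec'],float))[0];t=np.array(m['tvec'],float).ravel()
    c=-Rm.T@t;d=Rm.T@np.array([n[0],n[1],1]);return c+d*(z-c[2])/d[2]
def go(x,y,z,yaw=None):
    o=robot.get_obs();p=np.array(o['tool_pos']);r=R.from_euler('xyz',o['ee_rot'])
    s=r.inv().apply(np.array([x,y,z])-p)/0.04
    tgt=r if yaw is None else R.from_euler('xyz',[np.pi,0,yaw])
    print('t',round(o['time'],2),'pos',p.round(4),'rpy',np.round(o['ee_rot'],4),'shift units',s.round(2),'twist units',((r.inv()*tgt).as_rotvec()/0.1).round(2),'w',round(o['width'],4))
E
python3 - <<'E'
from h import *
for uv in [(460,210),(480,216),(505,210)]: print(uv,ray('top',uv,0).round(3))
for uv in [(360,225),(370,196),(492,230),(480,264)]: print(uv,ray('top',uv,0.008).round(3))
go(0.50,0.30,0.38)
E
```

```text
(460, 210) [ 0.576 -0.125  0.   ]
(480, 216) [ 0.562 -0.166  0.   ]
(505, 210) [ 0.574 -0.22   0.   ]
(360, 225) [0.547 0.084 0.008]
(370, 196) [0.607 0.062 0.008]
(492, 230) [ 0.531 -0.187  0.008]
(480, 264) [ 0.462 -0.158  0.008]
t 1.0 pos [ 0.1476 -0.5298  0.4047] rpy [3.1415 0.     0.2718] shift units [ 14.05 -17.62   0.62] twist units [0. 0. 0.] w 0.0938
```

Request:
play_rows(translation=[[0.4, -0.5, 0], [0.78, -0.98, 0], [0.78, -0.98, 0], [0.78, -0.98, 0], [0.78, -0.98, 0], [0.78, -0.98, 0], [0.78, -0.98, 0], [0.78, -0.98, 0]], twist=[[0, 0, 0], [0, 0, 0], [0, 0, 0], [0, 0, 0], [0, 0, 0], [0, 0, 0], [0, 0, 0], [0, 0, 0]], gripper=[1, 1, 1, 1, 1, 1, 1, 1])

```text
time: 1.8
tool_pos: [0.2941, -0.182, 0.405]
ee_rot: [3.14, -0.001, 0.271]
wrist_force: [1.6, -0.1, 0.3]
width: 0.0938
finger_force: 0.0
```

Request:
play_rows(translation=[[0.78, -0.98, 0], [0.78, -0.98, 0], [0.78, -0.98, 0], [0.78, -0.98, 0], [0.78, -0.98, 0.3], [0.78, -0.98, 0.3], [0.78, -0.98, 0], [0.78, -0.98, 0]], twist=[[0, 0, 0], [0, 0, 0], [0, 0, 0], [0, 0, 0], [0, 0, 0], [0, 0, 0], [0, 0, 0], [0, 0, 0]], gripper=[1, 1, 1, 1, 1, 1, 1, 1])

```text
time: 2.6
tool_pos: [0.4491, 0.1841, 0.381]
ee_rot: [3.141, 0.0, 0.273]
wrist_force: [0.5, -0.4, 1.8]
width: 0.0944
finger_force: 0.0
```

Request:
play_rows(translation=[[0.78, -0.98, 0], [0.78, -0.98, 0], [0.4, -0.5, 0], [0, 0, 0], [0, 0, 0]], twist=[[0, 0, 0], [0, 0, 0], [0, 0, 0], [0, 0, 0], [0, 0, 0]], gripper=[1, 1, 1, 1, 1])

```text
time: 3.1
tool_pos: [0.498, 0.2977, 0.3808]
ee_rot: [3.141, 0.001, 0.273]
wrist_force: [-0.2, -0.2, 0.7]
width: 0.0938
finger_force: 0.0
```

```bash
python3 - <<'E'
from h import *
cv2.imwrite("pics/w1.png",robot.snapshot("wrist")[:,:,::-1])
for n in ("tamper","glass"): print(n,[(np.round(x['centre'],4),round(x['score'],2)) for x in robot.spot_point(n,"wrist")])
go(.51,.341,.25)
E
```

```text
tamper [(array([0.5109, 0.3426, 0.0014]), 0.86), (array([ 0.5256,  0.4465, -0.0012]), 0.59)]
glass [(array([ 4.390e-01,  2.233e-01, -3.000e-04]), 0.79)]
t 3.25 pos [0.4978 0.2964 0.3817] rpy [ 3.1412e+00 -3.0000e-04  2.7040e-01] shift units [ 0.59 -1.    3.29] twist units [0. 0. 0.] w 0.0943
```

View pics/w1.png

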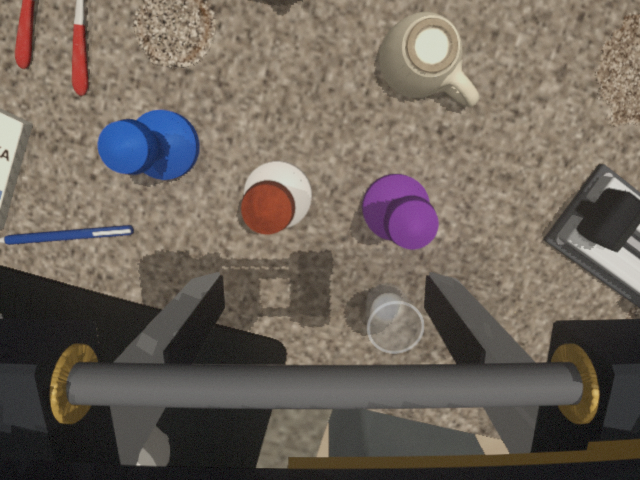

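The wrist view shows the tamper at px (275,200), free of its neighbours. The glass is at (395,320), clear of the path.

Request:
play_rows(translation=[[0.3, -0.51, 0.2], [0.3, -0.51, 0.4], [0, 0, 0.7], [0, 0, 0.8], [0, 0, 0.7], [0, 0, 0.5], [0, 0, 0], [0, 0, 0]], twist=[[0, 0, 0], [0, 0, 0], [0, 0, 0], [0, 0, 0], [0, 0, 0], [0, 0, 0], [0, 0, 0], [0, 0, 0]], gripper=[1, 1, 1, 1, 1, 1, 1, 1])

```text
time: 4.05
tool_pos: [0.5103, 0.3424, 0.2501]
ee_rot: [3.142, -0.0, 0.271]
wrist_force: [1.1, -0.5, 0.9]
width: 0.094
finger_force: 0.0
```

Request:
play_rows(translation=[[0, 0, 0], [0, 0, 0], [0, 0, 0], [0, 0, 0], [0, 0, 0], [0, 0, 0]], twist=[[0, 0, 0], [0, 0, 0], [0, 0, 0], [0, 0, 0], [0, 0, 0], [0, 0, 0]], gripper=[-1, -1, -1, -1, -1, -1])

```text
time: 4.65
tool_pos: [0.5102, 0.3433, 0.2494]
ee_rot: [3.142, -0.0, 0.272]
wrist_force: [-0.1, -0.8, 1.0]
width: 0.0494
finger_force: 0.0
```

Request:
play_rows(translation=[[0, 0, 0], [0, 0, 0], [0, 0, 0], [0, 0, 0]], twist=[[0, 0, 0], [0, 0, 0], [0, 0, 0], [0, 0, 0]], gripper=[-1, -1, -1, -1])

```text
time: 5.05
tool_pos: [0.5103, 0.3431, 0.2493]
ee_rot: [3.141, 0.0, 0.272]
wrist_force: [1.7, -0.4, 0.6]
width: 0.0386
finger_force: 30.0
```

```bash
python3 - <<'E'
from h import *
o=robot.get_obs();print(o['finger_force'],o['wrist_torque'])
go(0.545,0.07,.42,-0.314)
E
```

```text
29.995090663433075 [-0.15207733 -0.11216911 -0.03586764]
t 5.05 pos [0.5103 0.3431 0.2493] rpy [3.1411e+00 1.0000e-04 2.7170e-01] shift units [-1.    6.81 -4.26] twist units [ 0.   -0.    5.86] w 0.0386
```

Request:
play_rows(translation=[[0, 0, -0.2], [0, 0, -0.4], [0, 0, -0.6], [0, 0, -0.7], [0, 0, -0.7], [0, 0, -0.6], [0, 0, -0.2], [0, 0, 0]], twist=[[0, 0, 0], [0, 0, 0.5], [0, 0, 0.9], [0, 0, 1], [0, 0, 1], [0, 0, 1], [0, 0, 1], [0, 0, 0.46]], gripper=[-1, -1, -1, -1, -1, -1, -1, -1])

```text
time: 5.85
tool_pos: [0.5101, 0.3435, 0.3878]
ee_rot: [-3.139, -0.002, -0.317]
wrist_force: [0.6, 0.4, -2.3]
width: 0.0386
finger_force: 30.0
```

```bash
python3 - <<'E'
from h import *
o=robot.get_obs();print(o['finger_force'],o['wrist_force'],o['wrist_torque'],o['joint_positions'].round(2))
go(0.53,0.07,.39,-0.314)
E
```

```text
29.992351233959198 [ 0.64064931  0.3556319  -2.25736923] [ 0.01681852 -0.00237018 -0.02430368] [0.5  0.23 1.24 0.   1.67 2.39]
t 5.85 pos [0.5101 0.3435 0.3878] rpy [-3.1387e+00 -2.2000e-03 -3.1670e-01] shift units [ 2.6   6.34 -0.07] twist units [-0.03 -0.02 -0.03] w 0.0386
```

Request:
play_rows(translation=[[0.1, 0.4, 0], [0.2, 0.9, 0], [0.2, 0.95, 0], [0.2, 0.95, 0], [0.2, 0.95, 0], [0.2, 0.95, 0], [0.15, 0.9, 0], [0.1, 0.6, 0]], twist=[[0, 0, 0], [0, 0, 0], [0, 0, 0], [0, 0, 0], [0, 0, 0], [0, 0, 0], [0, 0, 0], [0, 0, 0]], gripper=[-1, -1, -1, -1, -1, -1, -1, -1])

```text
time: 6.65
tool_pos: [0.4786, 0.0726, 0.3846]
ee_rot: [3.14, 0.002, -0.315]
wrist_force: [0.4, 0.3, -3.8]
width: 0.0386
finger_force: 30.0
```

Request:
play_rows(translation=[[0, 0.4, 0], [0, 0, 0], [0, 0, 0]], twist=[[0, 0, 0], [0, 0, 0], [0, 0, 0]], gripper=[-1, -1, -1])

```text
time: 6.95
tool_pos: [0.4745, 0.0598, 0.3849]
ee_rot: [-3.141, 0.001, -0.315]
wrist_force: [-0.4, -0.2, -3.3]
width: 0.039
finger_force: 30.0
```

```bash
python3 - <<'E'
from h import *
cv2.imwrite("pics/w2.png",robot.snapshot("wrist")[:,:,::-1])
for n in ("seat","handle","trigger_bar","pad_face","clamp","spice_jar"): print(n,[(np.round(x['centre'],4),round(x['score'],2)) for x in robot.spot_point(n,"wrist")])
m=robot.camera_model('wrist');print(m)
go(0.545,-0.01,.39,-0.314)
E
```

```text
seat [(array([ 0.5425, -0.0109,  0.026 ]), 0.61)]
handle [(array([ 0.5081, -0.1243,  0.1134]), 0.68)]
trigger_bar [(array([ 0.5236, -0.0868,  0.1184]), 0.89)]
pad_face [(array([0.5675, 0.0591, 0.0424]), 0.96)]
clamp [(array([ 0.5137, -0.0942, -0.0012]), 0.8)]
spice_jar [(array([0.4736, 0.0627, 0.1346]), 0.71), (array([0.566 , 0.0596, 0.044 ]), 0.66)]
{'camera_matrix': array([[409.89044695,   0.        , 323.95437266],
       [  0.        , 409.89044695, 238.90419891],
       [  0.        ,   0.        ,   1.        ]]), 'k1': -0.06587081639854632, 'rvec': array([-1.7551452 ,  2.41183142,  0.29919907]), 'tvec': array([0.20324192, 0.3996341 , 0.47656337])}
t 7.3 pos [0.4751 0.0608 0.3853] rpy [ 3.1415e+00  2.0000e-04 -3.1300e-01] shift units [ 2.21  1.15 -0.12] twist units [0.   0.   0.01] w 0.0385
```

View pics/w2.png

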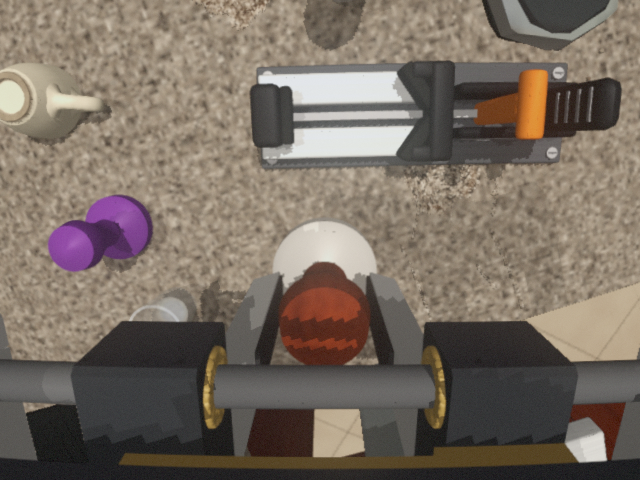

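The wrist view shows the clamp nearly parallel to the image columns: V-jaw back edge at x≈453 px, crossbar at (532,105), pad face at x≈292 px. The tamper is held in the fingers. I'll work out the clamp pose from these edges.

```bash
python3 - <<'E'
from h import *
P=dict(vb1=((453,62),.056),vb2=((453,160),.056),pl_TL=((258,67),.008),pl_TR=((567,64),.008),pl_BR=((559,164),.008),pl_BL=((263,167),.008),
 bar_l=((517,105),.115),bar_r=((547,105),.115),bar_t=((532,70),.117),bar_b=((532,139),.117),pad=((292,113),.056),jawback=((251,116),.056),hR=((619,103),.132),hT=((600,80),.132),hB=((600,129),.132))
Q={k:ray('wrist',*v)[:2] for k,v in P.items()}
pts=[Q[k] for k in('pl_TL','pl_TR','pl_BL','pl_BR')]
d1=Q['pl_TL']-Q['pl_TR'];d2=Q['pl_BL']-Q['pl_BR'];print('len',np.linalg.norm(d1),np.linalg.norm(d2),'ang',[np.degrees(np.arctan2(d[1],d[0])) for d in(d1,d2)])
a=np.arctan2(*(d1/np.linalg.norm(d1)+d2/np.linalg.norm(d2))[::-1]);print('yaw',a,np.degrees(a))
u=np.array([np.cos(a),np.sin(a)]);v=np.array([-u[1],u[0]])
yc=np.mean([p@v for p in pts]);print('plate width',[(Q['pl_TL']-Q['pl_BL'])@v,(Q['pl_TR']-Q['pl_BR'])@v])
for k in Q: print(k,Q[k].round(4),'u',round(Q[k]@u,4),'v-yc',round(Q[k]@v-yc,4))
x0=np.mean([Q['vb1']@u,Q['vb2']@u])-.037;print('x0 from V',x0)
obs=dict(seat=((.5463,-.0086),(.5467,-.0104),(.5425,-.0109)),handle=((.5071,-.1236),(.5112,-.1217),(.5081,-.1243)),trig=((.5201,-.0818),(.5236,-.0868)),clamp=((.5172,-.0964),(.5192,-.0951),(.5137,-.0942)),pad=((.5637,.0536),(.5614,.0565),(.5675,.0591)))
for k,o in obs.items():
    off=dict(seat=.09,handle=-.031,trig=.008,clamp=0,pad=0)[k]
    print(k,[(round(np.array(q)@u-off,4),round(np.array(q)@v-yc,4)) for q in o])
for cx in(.09,-.019): print(cx,u*(x0+cx)+v*yc)
E
```

```text
len 0.2583671381850611 0.2593265563576316 ang [np.float64(73.32793076173171), np.float64(72.95997150068284)]
yaw 1.2766027751573978 73.14395113120727
plate width [np.float64(-0.08185635784767291), np.float64(-0.08351869548894554)]
vb1 [ 0.5635 -0.0655] u 0.1007 v-yc -0.0347
vb2 [ 0.4961 -0.0483] u 0.0976 v-yc 0.0348
pl_TL [0.6119 0.0728] u 0.2471 v-yc -0.0409
pl_TR [ 0.5378 -0.1747] u -0.0113 v-yc -0.0418
pl_BR [ 0.4575 -0.1516] u -0.0124 v-yc 0.0418
pl_BL [0.5335 0.0964] u 0.2469 v-yc 0.0409
bar_l [ 0.5247 -0.0766] u 0.0789 v-yc -0.0008
bar_r [ 0.5195 -0.0943] u 0.0604 v-yc -0.0009
bar_t [ 0.5416 -0.0886] u 0.0722 v-yc -0.0204
bar_b [ 0.5029 -0.0803] u 0.069 v-yc 0.019
pad [0.5648 0.0553] u 0.2167 v-yc -0.0009
jawback [0.5721 0.0844] u 0.2467 v-yc 0.0005
hR [ 0.5101 -0.1265] u 0.0269 v-yc -0.0013
hT [ 0.5255 -0.1177] u 0.0397 v-yc -0.0135
hB [ 0.4991 -0.1129] u 0.0367 v-yc 0.0132
x0 from V 0.062192849829251405
seat [(np.float64(0.0602), np.float64(-0.0017)), (np.float64(0.0586), np.float64(-0.0026)), (np.float64(0.0569), np.float64(0.0012))]
handle [(np.float64(0.0598), np.float64(0.0024)), (np.float64(0.0628), np.float64(-0.0009)), (np.float64(0.0594), np.float64(0.0013))]
trig [(np.float64(0.0645), np.float64(0.0021)), (np.float64(0.0608), np.float64(-0.0027))]
clamp [(np.float64(0.0577), np.float64(0.0007)), (np.float64(0.0595), np.float64(-0.0009)), (np.float64(0.0588), np.float64(0.0046))]
pad [(np.float64(0.2148), np.float64(-0.0004)), (np.float64(0.2169), np.float64(0.0027)), (np.float64(0.2211), np.float64(-0.0024))]
0.09 [ 0.54522149 -0.00616906]
-0.019 [ 0.51361496 -0.11048602]
```

```bash
python3 - <<'E'
from h import *
print('tamper top in hand',ray('wrist',(324,322),.223).round(4))
a=1.2766;u=np.array([np.cos(a),np.sin(a)]);v=np.array([-u[1],u[0]])
# yc
yc=np.array([0.54522149,-0.00616906])@v
t=u*(.0608+.099)+v*yc;print(t,'trig centre',u*(.0608-.019)+v*yc)
go(t[0],t[1],.39,a-np.pi/2)
go(t[0],t[1],.2754)
E
```

```text
tamper top in hand [0.477  0.0591 0.223 ]
[0.54742692 0.00110986] trig centre [ 0.51321037 -0.11182033]
t 7.3 pos [0.4751 0.0608 0.3853] rpy [ 3.1415e+00  2.0000e-04 -3.1300e-01] shift units [ 2.18  0.86 -0.12] twist units [ 0.    0.   -0.19] w 0.0385
t 7.3 pos [0.4751 0.0608 0.3853] rpy [ 3.1415e+00  2.0000e-04 -3.1300e-01] shift units [2.18 0.86 2.75] twist units [0. 0. 0.] w 0.0385
```

Request:
play_rows(translation=[[0.4, 0.16, 0], [0.6, 0.25, 0], [0.6, 0.25, 0.2], [0.56, 0.2, 0.4], [0, 0, 0.5], [0, 0, 0.3], [0, 0, 0], [0, 0, 0]], twist=[[0, 0, -0.19], [0, 0, 0], [0, 0, 0], [0, 0, 0], [0, 0, 0], [0, 0, 0], [0, 0, 0], [0, 0, 0]], gripper=[-1, -1, -1, -1, -1, -1, -1, -1])

```text
time: 8.1
tool_pos: [0.5474, 0.0025, 0.3297]
ee_rot: [-3.142, -0.0, -0.294]
wrist_force: [-0.4, 0.2, -3.2]
width: 0.0387
finger_force: 30.0
```

```bash
python3 - <<'E'
from h import *
go(.5469,.0012,.2755)
a=robot.snapshot("wrist")[:300,200:620]
b=robot.snapshot("scene")[150:290,270:460]
b=cv2.resize(b,None,fx=2.2,fy=2.2)
c=np.zeros((310,850,3),np.uint8);c[:300,:420]=a;c[:b.shape[0],425:425+b.shape[1]]=b
cv2.imwrite("pics/w3.png",c[:,:800,::-1])
E
```

```text
t 8.1 pos [0.5474 0.0025 0.3297] rpy [-3.1416e+00 -1.0000e-04 -2.9440e-01] shift units [-0.    0.03  1.35] twist units [0. 0. 0.] w 0.0387
```

View pics/w3.png

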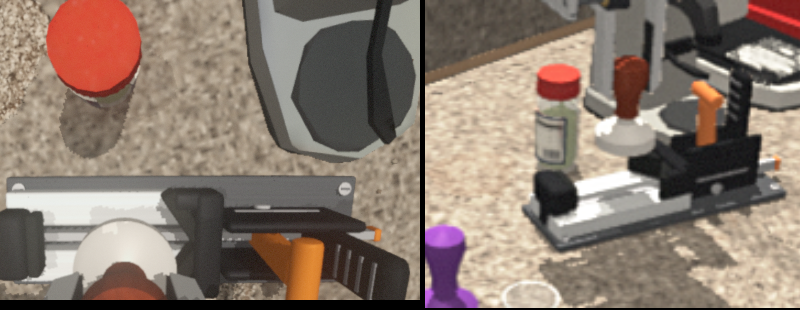

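The tamper hangs over the bed between the jaws and the V is clear, so I lower it.

Request:
play_rows(translation=[[0, 0, 0.2], [0, 0, 0.3], [0, 0, 0.3], [0, 0, 0.2], [0, 0, 0.15], [0, 0, 0.1], [0, 0, 0.05], [0, 0, 0]], twist=[[0, 0, 0], [0, 0, 0], [0, 0, 0], [0, 0, 0], [0, 0, 0], [0, 0, 0], [0, 0, 0], [0, 0, 0]], gripper=[-1, -1, -1, -1, -1, -1, -1, -1])

```text
time: 9.0
tool_pos: [0.5475, 0.002, 0.2773]
ee_rot: [3.142, 0.0, -0.295]
wrist_force: [-0.4, -0.2, -3.4]
width: 0.0386
finger_force: 30.0
```

Request:
play_rows(translation=[[0, 0, 0.04], [0, 0, 0.03], [0, 0, 0]], twist=[[0, 0, 0], [0, 0, 0], [0, 0, 0]], gripper=[-1, -1, -1])

```text
time: 9.3
tool_pos: [0.5476, 0.0019, 0.2752]
ee_rot: [-3.141, -0.001, -0.295]
wrist_force: [-0.9, -0.3, -1.8]
width: 0.0381
finger_force: 30.0
```

Request:
play_rows(translation=[[0, 0, 0.02], [0, 0, 0], [0, 0, 0], [0, 0, 0], [0, 0, 0], [0, 0, 0], [0, 0, 0], [0, 0, 0]], twist=[[0, 0, 0], [0, 0, 0], [0, 0, 0], [0, 0, 0], [0, 0, 0], [0, 0, 0], [0, 0, 0], [0, 0, 0]], gripper=[-1, -1, 0.3, 0.3, 0.3, 0.3, 0.3, 0.3])

```text
time: 10.1
tool_pos: [0.5475, 0.002, 0.2737]
ee_rot: [3.142, 0.0, -0.295]
wrist_force: [-0.8, 0.3, -0.3]
width: 0.061
finger_force: 0.0
```

Request:
play_rows(translation=[[0, 0, 0], [0, 0, -0.3], [0, 0, -0.7], [0, 0, -0.9], [0, 0, -0.9], [-0.5, 0, -0.7], [-0.8, 0, 0], [-0.6, 0, 0]], twist=[[0, 0, 0], [0, 0, 0], [0, 0, 0], [0, 0, 0], [0, 0, 0], [0, 0, 0], [0, 0, 0], [0, 0, 0]], gripper=[0.5, 0.5, 0.5, 0.5, 0.5, 0.5, 0.5, 0.5])

```text
time: 10.9
tool_pos: [0.4737, 0.0244, 0.4165]
ee_rot: [-3.141, -0.004, -0.295]
wrist_force: [0.7, -0.3, 0.4]
width: 0.0705
finger_force: 0.0
```

Request:
play_rows(translation=[[0, 0.3, 0], [0, 0.3, 0], [0, 0, 0], [0, 0, 0]], twist=[[0, 0, 0], [0, 0, 0], [0, 0, 0], [0, 0, 0]], gripper=[1, 1, 1, 1])

```text
time: 11.3
tool_pos: [0.4683, 0.0003, 0.4136]
ee_rot: [-3.142, 0.0, -0.297]
wrist_force: [0.1, -0.2, 0.2]
width: 0.0935
finger_force: 0.0
```

```bash
python3 - <<'E'
from h import *
cv2.imwrite("pics/w4.png",robot.snapshot("wrist")[:,:,::-1])
for n in ("tamper","trigger_bar","handle"): print(n,[(np.round(x['centre'],4),round(x['score'],2)) for x in robot.spot_point(n,"wrist")])
go(.5132,-.1118,.36)
E
```

```text
tamper [(array([ 5.25e-01,  2.42e-01, -4.00e-04]), 0.72), (array([0.5459, 0.0014, 0.0258]), 0.71)]
trigger_bar [(array([ 0.5225, -0.0853,  0.1162]), 0.8)]
handle [(array([ 0.5082, -0.1235,  0.1173]), 0.6)]
t 11.5 pos [0.4682 0.0011 0.4134] rpy [ 3.1415e+00  7.0000e-04 -2.9530e-01] shift units [1.9  2.37 1.33] twist units [0. 0. 0.] w 0.094
```

View pics/w4.png

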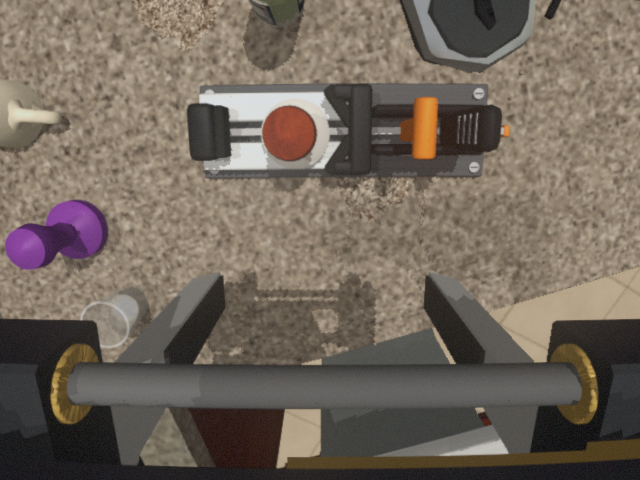

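The tamper stands upright on the bed at (290,133) px, about 9 mm off the V. Before going to the trigger I check clearance to the grinder.

```bash
python3 - <<'E'
from h import *
m=robot.camera_model('wrist');Rm=cv2.Rodrigues(np.array(m['rvec']))[0];c=-Rm.T@np.array(m['tvec']);o=robot.get_obs()
print('cam in tool',R.from_euler('xyz',o['ee_rot']).inv().apply(c-o['tool_pos']))
for uv in [(500,125),(480,120),(510,140)]: print(uv,[ray('top',uv,z).round(3) for z in(0.05,.15,.25)])
a=1.2766;u=np.array([np.cos(a),np.sin(a)])
for n,uv,z in [('barL',(413,128),.115),('barR',(438,128),.115),('barT',(426,97),.117),('barB',(426,159),.117),('hback',(501,127),.132),('tamper',(289,133),.110)]:
    p=ray('wrist',uv,z)[:2];print(n,p.round(4),'clamp x',(p@u-.0608).round(4),'y',(p@[-u[1],u[0]]-np.array([0.5452,-0.0062])@[-u[1],u[0]]).round(4))
E
```

```text
cam in tool [0.0703603  0.00117221 0.02020513]
(500, 125) [array([ 0.741, -0.205,  0.05 ]), array([ 0.705, -0.17 ,  0.15 ]), array([ 0.669, -0.135,  0.25 ])]
(480, 120) [array([ 0.752, -0.165,  0.05 ]), array([ 0.715, -0.134,  0.15 ]), array([ 0.678, -0.102,  0.25 ])]
(510, 140) [array([ 0.709, -0.223,  0.05 ]), array([ 0.676, -0.187,  0.15 ]), array([ 0.643, -0.15 ,  0.25 ])]
barL [ 0.5234 -0.0781] clamp x 0.0163 y 0.0
barR [ 0.5187 -0.094 ] clamp x -0.0004 y -0.0001
barT [ 0.5401 -0.0906] clamp x 0.0091 y -0.0196
barB [ 0.5015 -0.0811] clamp x 0.007 y 0.0201
hback [ 0.5092 -0.128 ] clamp x -0.0356 y -0.0009
tamper [0.5441 0.0016] clamp x 0.0985 y 0.0033
```

Request:
play_rows(translation=[[0.3, 0.37, 0], [0.6, 0.75, 0], [0.6, 0.75, 0], [0.4, 0.5, 0], [0, 0, 0.4], [0, 0, 0.6], [0, 0, 0.2], [0, 0, 0]], twist=[[0, 0, 0], [0, 0, 0], [0, 0, 0], [0, 0, 0], [0, 0, 0], [0, 0, 0], [0, 0, 0], [0, 0, 0]], gripper=[1, 1, 1, 1, 1, 1, 1, 1])

```text
time: 12.3
tool_pos: [0.5128, -0.1115, 0.3639]
ee_rot: [-3.142, 0.004, -0.295]
wrist_force: [-1.1, 0.1, -0.6]
width: 0.094
finger_force: 0.0
```

```bash
python3 - <<'E'
from h import *
go(.5132,-.1118,.293,-.2942)
E
```

```text
t 12.3 pos [ 0.5128 -0.1115  0.3639] rpy [-3.1415  0.004  -0.2949] shift units [0.02 0.01 1.77] twist units [-0.    0.04 -0.01] w 0.094
```

Request:
play_rows(translation=[[0, 0, 0.3], [0, 0, 0.5], [0, 0, 0.5], [0, 0, 0.3], [0, 0, 0.17], [0, 0, 0], [0, 0, 0], [0, 0, 0]], twist=[[0, 0, 0], [0, 0, 0], [0, 0, 0], [0, 0, 0], [0, 0, 0], [0, 0, 0], [0, 0, 0], [0, 0, 0]], gripper=[1, 1, 1, 1, 1, 0.5, 0.25, 0.25])

```text
time: 13.1
tool_pos: [0.5133, -0.1118, 0.2962]
ee_rot: [3.141, -0.002, -0.295]
wrist_force: [0.9, 0.9, 0.4]
width: 0.0735
finger_force: 0.0
```

Request:
play_rows(translation=[[0, 0, 0], [0, 0, 0], [0, 0, 0], [0, 0, 0]], twist=[[0, 0, 0], [0, 0, 0], [0, 0, 0], [0, 0, 0]], gripper=[0.25, 0.2, 0.1, 0.05])

```text
time: 13.5
tool_pos: [0.5134, -0.1111, 0.2962]
ee_rot: [-3.14, -0.002, -0.295]
wrist_force: [1.1, 4.8, 3.1]
width: 0.0499
finger_force: 2.5
```

Request:
play_rows(translation=[[0, 0, 0], [0, 0, 0], [0, 0, 0]], twist=[[0, 0, 0], [0, 0, 0], [0, 0, 0]], gripper=[0.0, -0.05, -0.05])

```text
time: 13.8
tool_pos: [0.5132, -0.1113, 0.2957]
ee_rot: [-3.14, -0.002, -0.295]
wrist_force: [1.7, 4.8, 4.3]
width: 0.0448
finger_force: 2.5
```

Request:
play_rows(translation=[[0, 0, 0], [0, 0, 0], [0, 0, 0], [0, 0, 0]], twist=[[0, 0, 0], [0, 0, 0], [0, 0, 0], [0, 0, 0]], gripper=[-0.1, -0.15, -0.19, -0.19])

```text
time: 14.2
tool_pos: [0.513, -0.1121, 0.2956]
ee_rot: [3.14, -0.002, -0.295]
wrist_force: [0.6, 1.6, 4.8]
width: 0.0384
finger_force: 5.6
```

Request:
play_rows(translation=[[0, 0, 0], [0, 0, 0], [0, 0, 0], [0, 0, 0]], twist=[[0, 0, 0], [0, 0, 0], [0, 0, 0], [0, 0, 0]], gripper=[0.0, 0.25, 0.3, 0.3])

```text
time: 14.6
tool_pos: [0.5127, -0.1118, 0.294]
ee_rot: [3.141, 0.002, -0.295]
wrist_force: [1.7, 1.6, -1.5]
width: 0.0607
finger_force: 0.9
```

```bash
python3 - <<'E'
from h import *
print([np.round(x['centre'],4) for n in('scene','top') for x in [*(robot.snapshot(n) is None and [] or robot.spot_point('pad_face',n))][:1]])
go(.5132,-.1118,.293,-.2942)
E
```

```text
[array([ 0.4377,  0.2244, -0.0044]), array([0.5596, 0.0497, 0.0431])]
t 14.8 pos [ 0.5126 -0.1117  0.2943] rpy [ 3.1413e+00  1.8000e-03 -2.9520e-01] shift units [ 0.02 -0.    0.03] twist units [ 0.    0.02 -0.01] w 0.0609
```

Request:
play_rows(translation=[[0, 0, 0], [0, 0, 0], [0, 0, 0], [0, 0, 0], [0, 0, 0], [0, 0, 0], [0, 0, 0]], twist=[[0, 0, 0], [0, 0, 0], [0, 0, 0], [0, 0, 0], [0, 0, 0], [0, 0, 0], [0, 0, 0]], gripper=[0.2, 0.1, 0.0, -0.1, -0.15, -0.19, -0.19])

```text
time: 15.5
tool_pos: [0.5126, -0.112, 0.2949]
ee_rot: [3.14, 0.001, -0.295]
wrist_force: [-1.8, 1.7, -0.7]
width: 0.0381
finger_force: 5.7
```

Request:
play_rows(translation=[[0, 0, 0], [0, 0, 0], [0, 0, 0], [0, 0, 0]], twist=[[0, 0, 0], [0, 0, 0], [0, 0, 0], [0, 0, 0]], gripper=[0.0, 0.25, 0.3, 0.3])

```text
time: 15.9
tool_pos: [0.5131, -0.1119, 0.2951]
ee_rot: [3.141, -0.001, -0.295]
wrist_force: [0.5, 0.9, -1.2]
width: 0.0605
finger_force: 0.9
```

Request:
play_rows(translation=[[0, 0, 0], [0, 0, 0], [0, 0, 0], [0, 0, 0], [0, 0, 0], [0, 0, 0], [0, 0, 0]], twist=[[0, 0, 0], [0, 0, 0], [0, 0, 0], [0, 0, 0], [0, 0, 0], [0, 0, 0], [0, 0, 0]], gripper=[0.2, 0.1, 0.0, -0.1, -0.15, -0.19, -0.19])

```text
time: 16.6
tool_pos: [0.513, -0.1121, 0.2956]
ee_rot: [3.14, -0.001, -0.295]
wrist_force: [1.0, 0.7, 2.4]
width: 0.0385
finger_force: 5.7
```

Request:
play_rows(translation=[[0, 0, 0], [0, 0, 0], [0, 0, 0], [0, 0, 0]], twist=[[0, 0, 0], [0, 0, 0], [0, 0, 0], [0, 0, 0]], gripper=[0.0, 0.25, 0.3, 0.3])

```text
time: 17.0
tool_pos: [0.5129, -0.1118, 0.2947]
ee_rot: [3.141, -0.0, -0.295]
wrist_force: [2.6, 1.2, 0.3]
width: 0.0608
finger_force: 1.0
```

```bash
python3 - <<'E'
from h import *
i=robot.snapshot('top')
print([(np.round(x['centre'],4),round(x['score'],2)) for n in('pad_face','tamper') for x in robot.spot_point(n,'top')])
s=robot.snapshot('scene')
a=cv2.resize(i[180:275,345:500],None,fx=2.5,fy=2.5);b=cv2.resize(s[170:270,300:450],None,fx=2.5,fy=2.5)
c=np.zeros((260,790,3),np.uint8);c[:a.shape[0],:a.shape[1]]=a;c[:b.shape[0],400:400+b.shape[1]]=b
cv2.imwrite('pics/c5.png',c[:,:,::-1])
go(.5132,-.1118,.293,-.2942)
E
```

```text
[(array([0.5561, 0.0397, 0.043 ]), 0.52), (array([0.5485, 0.0036, 0.0279]), 0.88), (array([ 0.5226,  0.2383, -0.0009]), 0.72), (array([5.209e-01, 4.447e-01, 2.000e-04]), 0.69)]
t 17.2 pos [ 0.5129 -0.1117  0.2947] rpy [ 3.1413e+00  2.0000e-04 -2.9530e-01] shift units [ 0.01 -0.    0.04] twist units [ 0.    0.   -0.01] w 0.0612
```

View pics/c5.png

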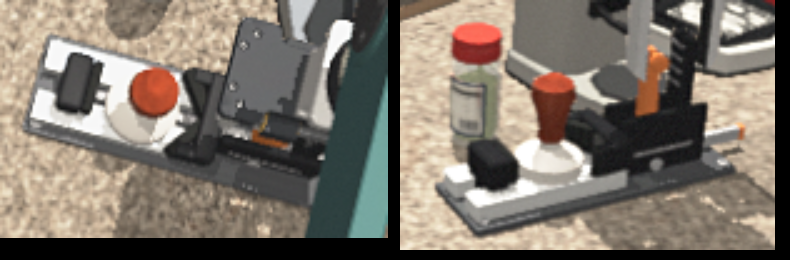

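The jaw now stands about 10 mm from the tamper. My release opening left the trigger slightly pressed, so I'll open wider.

Request:
play_rows(translation=[[0, 0, 0], [0, 0, 0], [0, 0, 0]], twist=[[0, 0, 0], [0, 0, 0], [0, 0, 0]], gripper=[0.6, 0.6, 0.6])

```text
time: 17.5
tool_pos: [0.5126, -0.1119, 0.2948]
ee_rot: [3.14, 0.001, -0.295]
wrist_force: [-0.5, -0.4, -0.2]
width: 0.0751
finger_force: 0.0
```

Request:
play_rows(translation=[[0, 0, 0], [0, 0, 0], [0, 0, 0], [0, 0, 0], [0, 0, 0], [0, 0, 0], [0, 0, 0]], twist=[[0, 0, 0], [0, 0, 0], [0, 0, 0], [0, 0, 0], [0, 0, 0], [0, 0, 0], [0, 0, 0]], gripper=[0.3, 0.15, 0.0, -0.1, -0.15, -0.19, -0.19])

```text
time: 18.2
tool_pos: [0.5128, -0.112, 0.2958]
ee_rot: [3.14, -0.001, -0.295]
wrist_force: [-1.7, 0.3, 6.3]
width: 0.0381
finger_force: 6.2
```

Request:
play_rows(translation=[[0, 0, 0], [0, 0, 0], [0, 0, 0], [0, 0, 0], [0, 0, 0]], twist=[[0, 0, 0], [0, 0, 0], [0, 0, 0], [0, 0, 0], [0, 0, 0]], gripper=[0.0, 0.3, 0.6, 0.6, 0.6])

```text
time: 18.7
tool_pos: [0.5127, -0.1119, 0.2943]
ee_rot: [3.14, 0.001, -0.295]
wrist_force: [0.1, 0.7, -0.6]
width: 0.0739
finger_force: 0.0
```

Request:
play_rows(translation=[[0, 0, 0], [0, 0, 0], [0, 0, 0], [0, 0, 0], [0, 0, 0]], twist=[[0, 0, 0], [0, 0, 0], [0, 0, 0], [0, 0, 0], [0, 0, 0]], gripper=[0.4, 0.25, 0.15, 0.1, 0.05])

```text
time: 19.2
tool_pos: [0.513, -0.1107, 0.2954]
ee_rot: [-3.139, 0.0, -0.294]
wrist_force: [0.5, 5.8, 1.4]
width: 0.0497
finger_force: 2.8
```

```bash
python3 - <<'E'
from h import *
i=robot.snapshot('top')
print([(np.round(x['centre'],4),round(x['score'],2)) for n in('pad_face','tamper') for x in robot.spot_point(n,'top')])
o=robot.get_obs();print(o['finger_force'],o['wrist_force'],o['width'])
E
```

```text
[(array([0.5544, 0.0259, 0.0438]), 0.6), (array([ 0.5431, -0.0058,  0.0302]), 0.72), (array([ 0.5239,  0.2378, -0.    ]), 0.67), (array([0.5478, 0.0035, 0.0272]), 0.6), (array([ 0.5215,  0.4456, -0.0021]), 0.59)]
2.843107357621193 [0.49079628 5.15722477 2.49548131] 0.049347861136130926
```

Request:
play_rows(translation=[[0, 0, 0], [0, 0, 0], [0, 0, 0]], twist=[[0, 0, 0], [0, 0, 0], [0, 0, 0]], gripper=[0.02, -0.01, -0.04])

```text
time: 19.65
tool_pos: [0.513, -0.1107, 0.2955]
ee_rot: [-3.139, -0.0, -0.294]
wrist_force: [1.5, 6.3, 2.5]
width: 0.0454
finger_force: 2.9
```

Request:
play_rows(translation=[[0, 0, 0], [0, 0, 0]], twist=[[0, 0, 0], [0, 0, 0]], gripper=[-0.07, -0.09])

```text
time: 19.85
tool_pos: [0.5131, -0.1106, 0.2956]
ee_rot: [-3.139, -0.0, -0.294]
wrist_force: [0.3, 6.6, 2.0]
width: 0.043
finger_force: 3.0
```

Request:
play_rows(translation=[[0, 0, 0], [0, 0, 0], [0, 0, 0]], twist=[[0, 0, 0], [0, 0, 0], [0, 0, 0]], gripper=[-0.11, -0.13, -0.13])

```text
time: 20.15
tool_pos: [0.5129, -0.1111, 0.2956]
ee_rot: [-3.14, -0.0, -0.295]
wrist_force: [-0.9, 4.7, 4.0]
width: 0.0412
finger_force: 3.6
```

Request:
play_rows(translation=[[0, 0, 0], [0, 0, 0], [0, 0, 0]], twist=[[0, 0, 0], [0, 0, 0], [0, 0, 0]], gripper=[-0.15, -0.17, -0.17])

```text
time: 20.45
tool_pos: [0.5128, -0.1117, 0.2956]
ee_rot: [3.141, -0.0, -0.295]
wrist_force: [-1.7, 3.2, 5.8]
width: 0.0391
finger_force: 5.9
```

Request:
play_rows(translation=[[0, 0, 0], [0, 0, 0], [0, 0, 0], [0, 0, 0], [0, 0, 0]], twist=[[0, 0, 0], [0, 0, 0], [0, 0, 0], [0, 0, 0], [0, 0, 0]], gripper=[0.0, 0.3, 0.6, 0.6, 0.6])

```text
time: 20.95
tool_pos: [0.5127, -0.1121, 0.2944]
ee_rot: [3.14, 0.001, -0.295]
wrist_force: [0.2, 0.4, 0.0]
width: 0.0743
finger_force: 0.0
```

Request:
play_rows(translation=[[0, 0, 0], [0, 0, 0], [0, 0, 0]], twist=[[0, 0, 0], [0, 0, 0], [0, 0, 0]], gripper=[0.45, 0.4, 0.4])

```text
time: 21.25
tool_pos: [0.513, -0.1111, 0.2948]
ee_rot: [-3.14, 0.0, -0.295]
wrist_force: [1.5, 5.1, -0.8]
width: 0.0659
finger_force: 2.2
```

Request:
play_rows(translation=[[0, 0, 0], [0, 0, 0]], twist=[[0, 0, 0], [0, 0, 0]], gripper=[0.36, 0.33])

```text
time: 21.45
tool_pos: [0.513, -0.1112, 0.295]
ee_rot: [-3.14, 0.0, -0.295]
wrist_force: [1.3, 4.1, -1.1]
width: 0.0628
finger_force: 2.5
```

```bash
python3 - <<'E'
from h import *
i=robot.snapshot('top')
print([(np.round(x['centre'],4),round(x['score'],2)) for n in('pad_face','tamper') for x in robot.spot_point(n,'top')])
o=robot.get_obs();print(o['finger_force'],o['wrist_force'],o['width'])
E
```

```text
[(array([0.5501, 0.024 , 0.0435]), 0.6), (array([ 0.5235, -0.0897,  0.112 ]), 0.49), (array([ 0.5449, -0.0021,  0.0271]), 0.69), (array([ 0.5234,  0.2379, -0.0023]), 0.61), (array([0.5211, 0.4473, 0.0007]), 0.61)]
2.5071313977241516 [ 1.51632258  4.92516043 -1.19617193] 0.06235190203820058
```

Request:
play_rows(translation=[[0, 0, 0], [0, 0, 0], [0, 0, 0]], twist=[[0, 0, 0], [0, 0, 0], [0, 0, 0]], gripper=[0.29, 0.25, 0.25])

```text
time: 21.9
tool_pos: [0.513, -0.1112, 0.2952]
ee_rot: [-3.14, -0.0, -0.295]
wrist_force: [1.0, 4.6, 0.0]
width: 0.059
finger_force: 2.6
```

Request:
play_rows(translation=[[0, 0, 0], [0, 0, 0], [0, 0, 0]], twist=[[0, 0, 0], [0, 0, 0], [0, 0, 0]], gripper=[0.22, 0.19, 0.19])

```text
time: 22.2
tool_pos: [0.513, -0.1112, 0.2953]
ee_rot: [-3.14, -0.0, -0.295]
wrist_force: [1.8, 5.9, 1.3]
width: 0.056
finger_force: 2.7
```

Request:
play_rows(translation=[[0, 0, 0], [0, 0, 0], [0, 0, 0]], twist=[[0, 0, 0], [0, 0, 0], [0, 0, 0]], gripper=[0.16, 0.13, 0.13])

```text
time: 22.5
tool_pos: [0.513, -0.1111, 0.2954]
ee_rot: [-3.14, -0.0, -0.295]
wrist_force: [1.1, 5.6, 1.3]
width: 0.0531
finger_force: 2.8
```

Request:
play_rows(translation=[[0, 0, 0], [0, 0, 0], [0, 0, 0]], twist=[[0, 0, 0], [0, 0, 0], [0, 0, 0]], gripper=[0.1, 0.07, 0.07])

```text
time: 22.8
tool_pos: [0.513, -0.111, 0.2955]
ee_rot: [-3.14, -0.0, -0.295]
wrist_force: [0.1, 6.2, 0.9]
width: 0.0506
finger_force: 3.0
```

Request:
play_rows(translation=[[0, 0, 0], [0, 0, 0], [0, 0, 0]], twist=[[0, 0, 0], [0, 0, 0], [0, 0, 0]], gripper=[0.04, 0.01, 0.01])

```text
time: 23.1
tool_pos: [0.5131, -0.1107, 0.2956]
ee_rot: [-3.139, -0.0, -0.294]
wrist_force: [1.2, 7.4, 1.0]
width: 0.0476
finger_force: 3.6
```

Request:
play_rows(translation=[[0, 0, 0], [0, 0, 0], [0, 0, 0]], twist=[[0, 0, 0], [0, 0, 0], [0, 0, 0]], gripper=[-0.02, -0.05, -0.05])

```text
time: 23.4
tool_pos: [0.5132, -0.1104, 0.2956]
ee_rot: [-3.138, -0.0, -0.294]
wrist_force: [1.9, 8.4, 0.8]
width: 0.045
finger_force: 4.2
```

Request:
play_rows(translation=[[0, 0, 0], [0, 0, 0], [0, 0, 0]], twist=[[0, 0, 0], [0, 0, 0], [0, 0, 0]], gripper=[-0.08, -0.11, -0.11])

```text
time: 23.7
tool_pos: [0.5131, -0.1108, 0.2957]
ee_rot: [-3.139, -0.001, -0.294]
wrist_force: [-0.0, 6.1, 1.8]
width: 0.0422
finger_force: 8.5
```

Request:
play_rows(translation=[[0, 0, 0], [0, 0, 0], [0, 0, 0]], twist=[[0, 0, 0], [0, 0, 0], [0, 0, 0]], gripper=[-0.13, -0.15, -0.15])

```text
time: 24.0
tool_pos: [0.5129, -0.1114, 0.2957]
ee_rot: [-3.141, -0.0, -0.295]
wrist_force: [-0.5, 5.3, 4.1]
width: 0.04
finger_force: 13.0
```

Request:
play_rows(translation=[[0, 0, 0], [0, 0, 0]], twist=[[0, 0, 0], [0, 0, 0]], gripper=[-0.165, -0.165])

```text
time: 24.2
tool_pos: [0.5129, -0.1116, 0.2957]
ee_rot: [-3.141, -0.0, -0.295]
wrist_force: [-2.3, 4.9, 5.2]
width: 0.0397
finger_force: 15.5
```

Request:
play_rows(translation=[[0, 0, 0], [0, 0, 0]], twist=[[0, 0, 0], [0, 0, 0]], gripper=[-0.18, -0.185])

```text
time: 24.4
tool_pos: [0.5128, -0.1119, 0.2957]
ee_rot: [3.141, -0.0, -0.295]
wrist_force: [-1.8, 3.2, 5.9]
width: 0.039
finger_force: 19.0
```

Request:
play_rows(translation=[[0, 0, 0], [0, 0, 0]], twist=[[0, 0, 0], [0, 0, 0]], gripper=[-0.185, -0.185])

```text
time: 24.6
tool_pos: [0.5128, -0.1119, 0.2957]
ee_rot: [3.141, -0.0, -0.295]
wrist_force: [-1.8, 3.8, 5.2]
width: 0.0384
finger_force: 19.0
```

Request:
play_rows(translation=[[0, 0, 0], [0, 0, 0], [0, 0, 0], [0, 0, 0], [0, 0, 0]], twist=[[0, 0, 0], [0, 0, 0], [0, 0, 0], [0, 0, 0], [0, 0, 0]], gripper=[0.0, 0.3, 0.6, 0.6, 0.6])

```text
time: 25.1
tool_pos: [0.5127, -0.1122, 0.2944]
ee_rot: [3.14, 0.001, -0.296]
wrist_force: [-0.4, -0.2, -0.6]
width: 0.0736
finger_force: 0.0
```

Request:
play_rows(translation=[[0, 0, 0], [0, 0, 0], [0, 0, 0]], twist=[[0, 0, 0], [0, 0, 0], [0, 0, 0]], gripper=[0.48, 0.44, 0.44])

```text
time: 25.4
tool_pos: [0.5129, -0.1113, 0.2946]
ee_rot: [-3.141, 0.0, -0.295]
wrist_force: [1.7, 3.1, -1.4]
width: 0.0678
finger_force: 1.7
```

Request:
play_rows(translation=[[0, 0, 0], [0, 0, 0]], twist=[[0, 0, 0], [0, 0, 0]], gripper=[0.42, 0.42])

```text
time: 25.6
tool_pos: [0.5129, -0.1113, 0.2947]
ee_rot: [-3.141, 0.0, -0.295]
wrist_force: [1.7, 4.1, -2.7]
width: 0.0668
finger_force: 2.2
```

```bash
python3 - <<'E'
from h import *
i=robot.snapshot('top')
print([(np.round(x['centre'],4),round(x['score'],2)) for n in('pad_face','tamper') for x in robot.spot_point(n,'top')][:4])
s=robot.snapshot('scene')
a=cv2.resize(i[180:275,345:500],None,fx=2.5,fy=2.5);b=cv2.resize(s[170:270,300:450],None,fx=2.5,fy=2.5)
c=np.zeros((260,790,3),np.uint8);c[:a.shape[0],:a.shape[1]]=a;c[:b.shape[0],400:400+b.shape[1]]=b
cv2.imwrite('pics/c6.png',c[:,:,::-1])
E
```

```text
[(array([0.55  , 0.0234, 0.0463]), 0.41), (array([ 0.5461, -0.0072,  0.0256]), 0.87), (array([ 5.258e-01,  2.394e-01, -5.000e-04]), 0.69), (array([ 0.5201,  0.4461, -0.    ]), 0.65)]
```

View pics/c6.png

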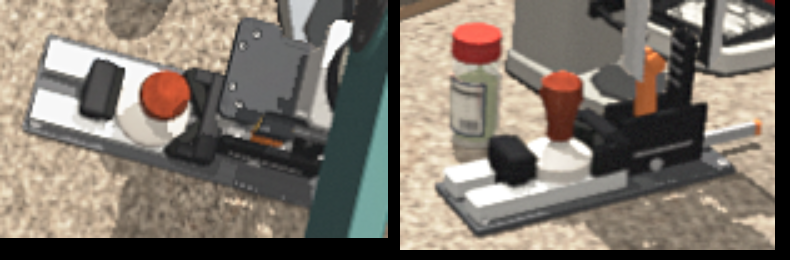

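The tamper is in the V, upright, with the pad against it. One more careful part squeeze.

Request:
play_rows(translation=[[0, 0, 0], [0, 0, 0], [0, 0, 0]], twist=[[0, 0, 0], [0, 0, 0], [0, 0, 0]], gripper=[0.4, 0.38, 0.38])

```text
time: 26.1
tool_pos: [0.5129, -0.1113, 0.2948]
ee_rot: [-3.14, 0.0, -0.295]
wrist_force: [2.6, 4.8, -2.7]
width: 0.065
finger_force: 2.9
```

Request:
play_rows(translation=[[0, 0, 0], [0, 0, 0], [0, 0, 0]], twist=[[0, 0, 0], [0, 0, 0], [0, 0, 0]], gripper=[0.36, 0.34, 0.34])

```text
time: 26.4
tool_pos: [0.513, -0.111, 0.2948]
ee_rot: [-3.139, 0.0, -0.295]
wrist_force: [2.7, 6.6, -2.6]
width: 0.0631
finger_force: 3.4
```

Request:
play_rows(translation=[[0, 0, 0], [0, 0, 0], [0, 0, 0]], twist=[[0, 0, 0], [0, 0, 0], [0, 0, 0]], gripper=[0.32, 0.3, 0.3])

```text
time: 26.7
tool_pos: [0.5131, -0.1107, 0.2949]
ee_rot: [-3.138, 0.0, -0.295]
wrist_force: [2.3, 7.8, -2.6]
width: 0.0613
finger_force: 3.9
```

Request:
play_rows(translation=[[0, 0, 0], [0, 0, 0], [0, 0, 0]], twist=[[0, 0, 0], [0, 0, 0], [0, 0, 0]], gripper=[0.28, 0.26, 0.26])

```text
time: 27.0
tool_pos: [0.5132, -0.1105, 0.295]
ee_rot: [-3.138, 0.0, -0.294]
wrist_force: [3.5, 8.4, -1.3]
width: 0.0596
finger_force: 4.5
```

Request:
play_rows(translation=[[0, 0, 0], [0, 0, 0], [0, 0, 0]], twist=[[0, 0, 0], [0, 0, 0], [0, 0, 0]], gripper=[0.23, 0.2, 0.2])

```text
time: 27.3
tool_pos: [0.5133, -0.11, 0.295]
ee_rot: [-3.136, -0.0, -0.294]
wrist_force: [4.0, 9.8, -3.3]
width: 0.0564
finger_force: 5.2
```

Request:
play_rows(translation=[[0, 0, 0], [0, 0, 0], [0, 0, 0]], twist=[[0, 0, 0], [0, 0, 0], [0, 0, 0]], gripper=[0.17, 0.14, 0.14])

```text
time: 27.6
tool_pos: [0.5134, -0.1096, 0.2951]
ee_rot: [-3.135, -0.0, -0.294]
wrist_force: [4.1, 11.1, -1.5]
width: 0.0538
finger_force: 6.0
```

Request:
play_rows(translation=[[0, -0.06, 0], [0, -0.06, 0], [0, 0, 0]], twist=[[0, 0, 0], [0, 0, 0], [0, 0, 0]], gripper=[0.14, 0.14, 0.1])

```text
time: 27.9
tool_pos: [0.5145, -0.1061, 0.2949]
ee_rot: [-3.139, 0.0, -0.294]
wrist_force: [2.2, 7.5, -1.9]
width: 0.052
finger_force: 4.0
```

Request:
play_rows(translation=[[0, 0, 0], [0, 0, 0], [0, 0, 0]], twist=[[0, 0, 0], [0, 0, 0], [0, 0, 0]], gripper=[0.08, 0.06, 0.06])

```text
time: 28.2
tool_pos: [0.5143, -0.1068, 0.2951]
ee_rot: [-3.14, 0.0, -0.295]
wrist_force: [1.3, 5.5, -1.5]
width: 0.0499
finger_force: 10.2
```

Request:
play_rows(translation=[[0, 0, 0], [0, 0, 0]], twist=[[0, 0, 0], [0, 0, 0]], gripper=[0.04, 0.04])

```text
time: 28.4
tool_pos: [0.5142, -0.107, 0.2952]
ee_rot: [-3.141, 0.0, -0.295]
wrist_force: [0.6, 3.5, -0.3]
width: 0.0491
finger_force: 13.0
```

Request:
play_rows(translation=[[0, 0, 0], [0, 0, 0]], twist=[[0, 0, 0], [0, 0, 0]], gripper=[0.02, 0.02])

```text
time: 28.6
tool_pos: [0.5142, -0.1073, 0.2953]
ee_rot: [3.141, 0.0, -0.295]
wrist_force: [-1.5, 3.3, 0.0]
width: 0.0485
finger_force: 15.5
```

Request:
play_rows(translation=[[0, 0, 0], [0, 0, 0]], twist=[[0, 0, 0], [0, 0, 0]], gripper=[0.0, 0.0])

```text
time: 28.8
tool_pos: [0.5141, -0.1075, 0.2952]
ee_rot: [3.14, 0.0, -0.296]
wrist_force: [-1.2, 1.2, 1.3]
width: 0.0476
finger_force: 17.9
```

Request:
play_rows(translation=[[0, 0, 0], [0, 0, 0]], twist=[[0, 0, 0], [0, 0, 0]], gripper=[-0.02, -0.02])

```text
time: 29.0
tool_pos: [0.514, -0.1078, 0.2952]
ee_rot: [3.139, 0.0, -0.296]
wrist_force: [-3.3, -2.1, 2.1]
width: 0.0463
finger_force: 20.6
```

Request:
play_rows(translation=[[0, 0, 0], [0, 0, 0]], twist=[[0, 0, 0], [0, 0, 0]], gripper=[-0.035, -0.035])

```text
time: 29.2
tool_pos: [0.514, -0.108, 0.2952]
ee_rot: [3.139, 0.0, -0.296]
wrist_force: [-4.0, -3.6, 1.4]
width: 0.0455
finger_force: 23.0
```

Request:
play_rows(translation=[[0, 0, 0], [0, 0, 0], [0, 0, 0], [0, 0, 0], [0, 0, 0], [0, 0, 0], [0, 0, 0]], twist=[[0, 0, 0], [0, 0, 0], [0, 0, 0], [0, 0, 0], [0, 0, 0], [0, 0, 0], [0, 0, 0]], gripper=[0.1, 0.3, 0.6, 0.9, 1, 1, 1])

```text
time: 29.9
tool_pos: [0.5143, -0.1072, 0.2951]
ee_rot: [3.141, -0.001, -0.295]
wrist_force: [0.6, -0.1, -0.2]
width: 0.0932
finger_force: 0.0
```

Request:
play_rows(translation=[[0, 0, -0.3], [0, 0, -0.7], [0, 0, -0.9], [0, 0, -0.9], [-0.5, 0, -0.5], [-0.9, -0.6, 0], [-0.7, -0.6, 0], [0, 0, 0]], twist=[[0, 0, 0], [0, 0, 0], [0, 0, 0], [0, 0, 0], [0, 0, 0], [0, 0, 0], [0, 0, 0], [0, 0, 0]], gripper=[1, 1, 1, 1, 1, 1, 1, 1])

```text
time: 30.7
tool_pos: [0.4459, -0.0344, 0.4292]
ee_rot: [-3.14, -0.003, -0.292]
wrist_force: [0.6, -1.1, -0.8]
width: 0.0939
finger_force: 0.0
```

```bash
python3 - <<'E'
from h import *
cv2.imwrite("pics/w7.png",robot.snapshot("wrist")[:,:,::-1])
for n in ("tamper","trigger_bar","seat","pad_face"): print(n,[(np.round(x['centre'],4),round(x['score'],2)) for x in robot.spot_point(n,"wrist")][:2])
go(.5,0,.4)
E
```

```text
tamper [(array([ 0.5452, -0.0065,  0.0214]), 0.63), (array([ 0.523 ,  0.2386, -0.0021]), 0.55)]
trigger_bar [(array([ 0.523 , -0.0836,  0.1174]), 0.89)]
seat []
pad_face [(array([0.5565, 0.0245, 0.0422]), 0.66), (array([ 0.5098, -0.1243,  0.1153]), 0.16)]
t 30.95 pos [ 0.4484 -0.0374  0.4271] rpy [ 3.1411e+00 -2.0000e-04 -2.9610e-01] shift units [ 0.96 -1.27  0.68] twist units [0. 0. 0.] w 0.0938
```

View pics/w7.png

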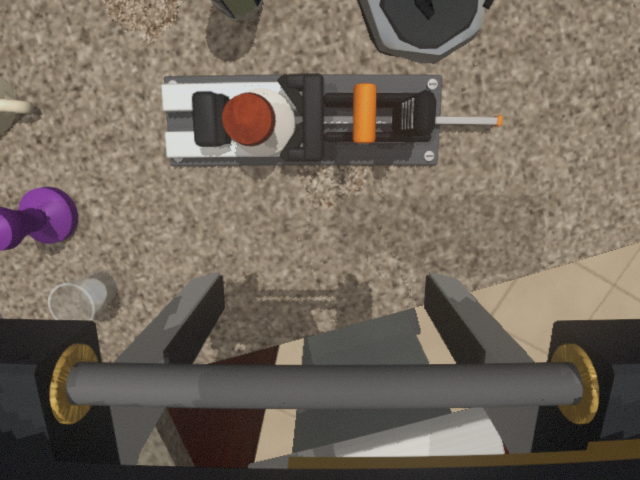

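The tamper at (255,120) px is pressed between the pad and the V. The trigger at (365,113) has sprung back and the hand is clear, so I hand in.

```bash
python3 -c "
from bench import robot
print(robot.close_job())"
```

```text
the job is handed in; nothing more can be done
None
```

The tamper stands upright in the V jaw, clamped with a last trigger squeeze of about 23 N (firm range 17–27 N; the jaw's own force on it was not measured); the trigger is let go, the hand is clear, the glass, cup and spice jar were left alone, and the job is handed in (no verdict was returned).

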